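Transfer the specimen row in reverse order, swapping out the wrong puck

TASK

Move the row of specimen pucks from the grey rack to the empty green rack in reverse order, left to right, as the colour chips in front of the grey rack's pockets name it: the specimen that belongs far left goes far right, the middle one to the middle. One pocket holds a wrong puck whose colour does not match its chip: use the correct one from the yellow stock holder in its stead, and leave the wrong one in the yellow holder. Every puck ends seated flat in its pocket, marked face up.

Things in the scene. Friction and masses are not known exactly. Their poses are not given: they have to be found in the camera images.
- center_red (a point): Red resin puck (cylinder, 30 mm across, 18 mm high, small metal sections in its top face), loose, standing upright with the marked face up. The point is its centre, half-way up (9 mm above its underside); z is its upward axis. At the start it stands in a pocket of the grey rack or in the yellow stock holder.
- center_black (a point): Black resin puck (cylinder, 30 mm across, 18 mm high, small metal sections in its top face), loose, standing upright with the marked face up. The point is its centre, half-way up (9 mm above its underside); z is its upward axis. At the start it stands in a pocket of the grey rack or in the yellow stock holder.
- center_amber (a point): Amber (tan) resin puck (cylinder, 30 mm across, 18 mm high, small metal sections in its top face), loose, standing upright with the marked face up. The point is its centre, half-way up (9 mm above its underside); z is its upward axis. At the start it stands in a pocket of the grey rack or in the yellow stock holder.
- center_blue (a point): Blue resin puck (cylinder, 30 mm across, 18 mm high, small metal sections in its top face), loose, standing upright with the marked face up. The point is its centre, half-way up (9 mm above its underside); z is its upward axis. No chip has its colour. At the start it stands in a pocket of the grey rack.
- chip_red: Red flat chip (14 x 34 x 2 mm), fixed on the front ledge of the grey rack, centred 41 mm in front (-x of the rack) of the pocket that it labels; it says that the red puck belongs in that pocket. Origin: centre of its underside; axes parallel to the rack's.
- chip_black: Black flat chip (14 x 34 x 2 mm), fixed on the front ledge of the grey rack, centred 41 mm in front (-x of the rack) of the pocket that it labels; it says that the black puck belongs in that pocket. Origin: centre of its underside; axes parallel to the rack's.
- chip_amber: Amber (tan) flat chip (14 x 34 x 2 mm), fixed on the front ledge of the grey rack, centred 41 mm in front (-x of the rack) of the pocket that it labels; it says that the amber puck belongs in that pocket. Origin: centre of its underside; axes parallel to the rack's.
- old_rack: Grey rack, fixed flat block, 64 x 238 mm; a ledge 20 mm wide, 3 mm high along its front (-x) carries the colour chips. 3 square pockets, 46 mm wide, 4 mm deep, centres at y = +75, 0, -75 mm; floors 4 mm, block top 8 mm above the desk. Origin: on the desk under the middle pocket; +y is left as the robot sees it, x points away. Turned by at most 0.2 rad; may be the nearer or the farther rack.
- new_rack: Green rack, fixed flat block, 64 x 238 mm, empty at the start, no chips. 3 square pockets, 46 mm wide, 4 mm deep, centres at y = +75, 0, -75 mm; floors 4 mm, block top 8 mm above the desk. Origin: on the desk under the middle pocket; +y is left as the robot sees it, x points away. Turned by at most 0.2 rad; may be the nearer or the farther rack.
- stock_holder: Yellow stock holder, fixed: a flat block 64 x 64 mm with one square pocket, 46 mm wide and 4 mm deep, centred on the origin; pocket floor 4 mm, block top 8 mm above the desk. Origin: under the pocket's centre, on the desk; turned by at most 0.3 rad.
Not all that is in view belongs to the job. There is more than one size of the chip_amber; the job needs the smallest. There is more than one size of the stock_holder; the job needs the larger.

How it is judged (in metres and radians):
At the end, for the whole second after the job is handed in: Red, black and amber pucks each sit in the green rack's pocket mirroring their chip's place on the grey rack, the blue one in the yellow holder: centres within 10 mm of the pocket's along each side, 4 mm in height, marked face up within 0.15 rad, released, at rest (((y of chip_red in the frame of old_rack between -0.095 and -0.055 m and x of center_red in the frame of new_rack between -0.01 and 0.01 m and y of center_red in the frame of new_rack between 0.065 and 0.085 m) or (y of chip_red in the frame of old_rack between -0.02 and 0.02 m and x of center_red in the frame of new_rack between -0.01 and 0.01 m and y of center_red in the frame of new_rack between -0.01 and 0.01 m) or (y of chip_red in the frame of old_rack between 0.055 and 0.095 m and x of center_red in the frame of new_rack between -0.01 and 0.01 m and y of center_red in the frame of new_rack between -0.085 and -0.065 m)) and z of center_red in the frame of new_rack between 0.009 and 0.017 m and ((y of chip_black in the frame of old_rack between -0.095 and -0.055 m and x of center_black in the frame of new_rack between -0.01 and 0.01 m and y of center_black in the frame of new_rack between 0.065 and 0.085 m) or (y of chip_black in the frame of old_rack between -0.02 and 0.02 m and x of center_black in the frame of new_rack between -0.01 and 0.01 m and y of center_black in the frame of new_rack between -0.01 and 0.01 m) or (y of chip_black in the frame of old_rack between 0.055 and 0.095 m and x of center_black in the frame of new_rack between -0.01 and 0.01 m and y of center_black in the frame of new_rack between -0.085 and -0.065 m)) and z of center_black in the frame of new_rack between 0.009 and 0.017 m and ((y of chip_amber in the frame of old_rack between -0.095 and -0.055 m and x of center_amber in the frame of new_rack between -0.01 and 0.01 m and y of center_amber in the frame of new_rack between 0.065 and 0.085 m) or (y of chip_amber in the frame of old_rack between -0.02 and 0.02 m and x of center_amber in the frame of new_rack between -0.01 and 0.01 m and y of center_amber in the frame of new_rack between -0.01 and 0.01 m) or (y of chip_amber in the frame of old_rack between 0.055 and 0.095 m and x of center_amber in the frame of new_rack between -0.01 and 0.01 m and y of center_amber in the frame of new_rack between -0.085 and -0.065 m)) and z of center_amber in the frame of new_rack between 0.009 and 0.017 m and x of center_blue in the frame of stock_holder between -0.01 and 0.01 m and y of center_blue in the frame of stock_holder between -0.01 and 0.01 m and z of center_blue in the frame of stock_holder between 0.009 and 0.017 m and angle between each of center_red, center_black, center_amber, center_blue's own z axis and vertical below 0.15 rad and linear speed of each of puck_red, puck_black, puck_amber, puck_blue below 0.02 m/s and contact force between each of puck_red, puck_black, puck_amber, puck_blue and the fingers below 0.05 N); the robot touches nothing.
It also fails if it takes over 102 s, if anything falls off the work surface, if the arm or the gripper's body presses on something with over 40 N, if the wrist force passes 120 N, or if a joint passes its speed limit or range.

ROBOT

A 6-joint arm with a two-finger parallel gripper is mounted at the origin on a cart in front of the work surface, level with it; the furniture and walls round the work are solid. World frame = base frame: x ahead of the robot, y to its left, z up, the work surface at z = 0. Lengths are in mm, angles in degrees, forces in N, time in s.
With the tool pointing down it reaches from about 350 to 850 mm from the base axis. Payload 8.1 kg.
Tool frame: the origin (TCP) lies at the very end of the fingers, on their centre line; the grasp point (between the pads) lies 19 mm behind it; z points along the fingers, y is the line along which they close (so a half turn about z gives the same grasp; the last joint's range is limited). The gripper opens to 85 mm and grips with 20 to 120 N. Pads are 22 mm wide; open, the fingers measure 114 mm over their backs; the gripper's body (76 mm by 85 mm) begins 54 mm behind the grasp point. The pads swing forward as they close: fully open they stand 13 mm farther back than shut.
Start: joints at [-80.867, 7.471, 85.268, -0, 87.261, -4.893], TCP at [145.438, -582.111, 195.992] pointing down, gripper open.
Joint ranges: [-169.43, 169.43], [-51.17, 129.36], [1.28, 143.12], [-76.62, 256.62], [0, 156.53], [-152.29, 152.29]. Speed limits (degrees/s): [136.94, 136.94, 159.86, 180, 180, 180].

INTERFACE

Orientations are given as [roll, pitch, yaw] about the fixed x, y, z axes, in that order (R = Rz(yaw) Ry(pitch) Rx(roll)).
In Python, from bench import sense, eyes, job, models gives the robot as it stands. The module is installed in compiled form; this text tells all that it offers.
- The arm moves only by the tool apply_moves, never from a script. Its argument "rows" is a list of rows, each a list of 6 numbers: the shift along the tool's x, y, z in mm, then the turn, a rotation vector about the tool's x, y, z in rad. In form: [[dx, dy, dz, rx, ry, rz], ...]. A call has exactly 5 rows; each row shifts and turns the commanded pose from where the row before left it, along the tool's axes as they then stand; what a row does not reach is not made up. A row lasts 1/8 s, in which the tool goes at most 62.5 mm and 10.7 degrees, less where a joint would pass 70% of its speed; a pose out of reach is approached as far as the arm can. A call is refused whole if a number of a shift passes 62.5 or a number of a turn 0.188, either way. A call with a gripper value outside its range is refused whole. "fingers" is the finger opening in mm, from 0 to 85.4, set as the call begins (left out, the last holds). The fingers move at their own pace and stop on an object; "grip_force" is the grip in N (left out, the last holds). Time passes only in rows, so rows that do not move let the fingers close, or fill a call up. It gives the time, the measured TCP pose, the force, the opening and the grip force at its end, in the units of the state.
- sense(): the state, without advancing time (a new reading comes with each control period).
- eyes.snapshot(name): name is "scene" or "top" or "wrist"; returns (picture, depth): 384x512x3 uint8, red, green, blue; 384x512 float32, mm along the optical axis (not along the pixel's ray), 0 where there is no reading.
- eyes.get_calibration(name): a dict with "intrinsics" (3x3 intrinsics, pixels), "D" ([k1, k2, p1, p2, k3] as OpenCV has them; the pictures are not rectified), "R" (3x3) and "t" (3): a world point X has camera coordinates R X + t; the wrist camera has in their place "mount" (4x4, takes a point from camera to tool coordinates, whose origin is the TCP and whose axes are the flange's). Camera axes: x right, y down, z forward; pixel columns grow to the right and rows downward; lengths in mm; the calibration is good to about 2 mm. A picture is of the moment at which its call begins: read the wrist's pose just before it. get_calibration takes no time and is no camera call.
- job.hand_in(): hands the job in; it is judged then, once.
Trained networks look in the newest picture that a camera, given by its name, has taken for a name from the list of things; names that differ only in an ending like _2 or _b are one class to them, and where a whole thing is asked for, a point or a joint stands for the part that bears it (a point fixed in the world has none). Each returns a list of dicts, best first, with "confidence" (0 to 1); they miss things now and then, are a little off and sometimes report something else, mostly with a low value. They report only what shows in the picture. A call takes as long as a camera call. They do not tell look-alikes from the thing itself.
- models.boxes_of(name, camera): "xyz" ([x, y, z] in mm, in world coordinates, good to about 4 mm: the middle of the surface that is visible of it).
- models.cut_out(name, camera): "pixels" (384x512 bool, what is visible of it).
- models.place_of(name, camera): "xyz" ([x, y, z] in mm, in world coordinates, good to about 4 mm: a listed point, or the origin of a listed thing).
The state is a dict: "time": time; "joint_pos": joint angles; "qd": joint speeds; "joint_efforts": joint torques, N m; "tool_pos": TCP position; "tcp_rot": TCP orientation; "ft_force": force on the tool from outside, world axes, zero at the start; "wrist_torque": the same for the moment, N m; "finger_gap": finger opening in mm; "grip_force": force on a finger pad.
Only numpy, scipy, OpenCV 4.12 (cv2) and the standard library are available. Lean on these libraries where they do the work, as an engineer would, in place of code of your own. Each camera call takes 0.05 s, during which the arm holds its last target. There are 200 camera calls.

## Working session

There is one attempt and no reset: what is moved stays moved. The work goes in short steps, Python scripts to look and compute and a tool call to move; the robot and the scene stay as the last step left them, time stands still between calls to the robot, and variables do not carry over. Pictures are saved under pics/ and viewed, at most 14 in all, crops included, and the job is handed in when it is done.

Besides the shell and the picture viewer there is one more tool, called as a command line: name --pt "numbers of a row" for each row, then --argument value for the rest. apply_moves: Moves the arm, as the interface text tells. Its arguments: {"type":"object","properties":{"rows":{"type":"array"},"fingers":{"type":"number"},"grip_force":{"type":"number"}},"required":["rows"]}

```bash
mkdir -p pics; cat > h.py <<'E'
import numpy as np, cv2
from bench import sense, eyes, job, models
from scipy.spatial.transform import Rotation as Ro
def cam(n):
    c=eyes.get_calibration(n); K=np.array(c["intrinsics"]);D=np.array(c["D"])
    if n=="wrist":
        s=sense(); R=Ro.from_euler('xyz',s["tcp_rot"],degrees=True).as_matrix()
        M=np.array(c["mount"]); T=np.eye(4);T[:3,:3]=R;T[:3,3]=s["tool_pos"]; W=T@M
    else:
        W=np.eye(4);W[:3,:3]=np.array(c["R"]).T;W[:3,3]=-np.array(c["R"]).T@np.array(c["t"])
    return K,D,W
def onplane(px,n,z,C=None):
    K,D,W=C or cam(n)
    u=cv2.undistortPoints(np.array(px,float).reshape(-1,1,2),K,D).reshape(-1,2)
    d=np.c_[u,np.ones(len(u))]@W[:3,:3].T; o=W[:3,3]
    return o+d*((z-o[2])/d[:,2])[:,None]
def snap(n,f):
    C=cam(n);p,d=eyes.snapshot(n); cv2.imwrite("pics/"+f,p[:,:,::-1]); return p,d,C
E
python3 - <<'E'
from h import *
s=sense();print(s)
for n in ("top","scene"):
    p,d,C=snap(n,n+"0.png"); print(n,C[2].round(2).tolist())
    for k in ["center_red","center_black","center_amber","center_blue","chip_red","chip_black","chip_amber","old_rack","new_rack","stock_holder"]:
        print(k,[(np.round(r["xyz"],0).tolist(),round(r["confidence"],2)) for r in models.place_of(k,n)])
E
```

```text
{'time': 0.0, 'joint_pos': array([-8.08658719e+01,  7.51550824e+00,  8.53296378e+01, -7.25612013e-04,
        8.72605783e+01, -4.89345060e+00]), 'qd': array([-0.04577182,  0.16519352,  0.04634585, -0.14627737, -0.08539316,
        0.03630156]), 'joint_efforts': array([-1.64214703e-04, -5.69409156e+01, -5.00552666e+01, -4.49265031e-05,
        1.51324173e-02, -3.42735359e-05]), 'tool_pos': array([ 145.34869774, -581.49838783,  194.93687493]), 'tcp_rot': array([-1.79894599e+02, -8.29652065e-03,  1.40276065e+01]), 'ft_force': array([ 0.8871105 ,  0.6833607 , -0.91565111]), 'wrist_torque': array([-0.0119498 , -0.00073005,  0.01797805]), 'grip_force': 0.0, 'finger_gap': 85.55624924069299}
top [[-0.01, -0.99, 0.11, 408.24], [-1.0, 0.01, 0.04, -166.67], [-0.04, -0.1, -0.99, 933.55], [0.0, 0.0, 0.0, 1.0]]
center_red [([504.0, -357.0, 13.0], 0.57)]
center_black [([449.0, -179.0, 13.0], 0.64), ([500.0, -360.0, 2.0], 0.51)]
center_amber [([417.0, -24.0, 13.0], 0.71)]
center_blue [([432.0, -108.0, 10.0], 0.47)]
chip_red [([387.0, -118.0, 2.0], 0.68), ([504.0, -358.0, 12.0], 0.45)]
chip_black [([
[... 246 characters left out ...]
 0.94), ([539.0, -251.0, -1.0], 0.75)]
scene [[-0.79, -0.43, 0.44, 133.14], [-0.61, 0.57, -0.55, 302.59], [-0.01, -0.7, -0.71, 639.47], [0.0, 0.0, 0.0, 1.0]]
center_red [([506.0, -359.0, 12.0], 0.64), ([430.0, -114.0, 12.0], 0.64)]
center_black [([448.0, -183.0, 15.0], 0.45), ([404.0, -186.0, 4.0], 0.35)]
center_amber [([422.0, -32.0, 11.0], 0.79)]
center_blue [([431.0, -113.0, 9.0], 0.71)]
chip_red []
chip_black [([406.0, -186.0, 5.0], 0.56)]
chip_amber [([403.0, 73.0, -0.0], 0.91), ([499.0, 64.0, 2.0], 0.85), ([377.0, -44.0, 1.0], 0.72)]
old_rack [([430.0, -106.0, -1.0], 0.86)]
new_rack [([601.0, -29.0, 0.0], 0.85)]
stock_holder [([504.0, -361.0, 1.0], 0.77), ([538.0, -252.0, -1.0], 0.77)]
```

View pics/top0.png

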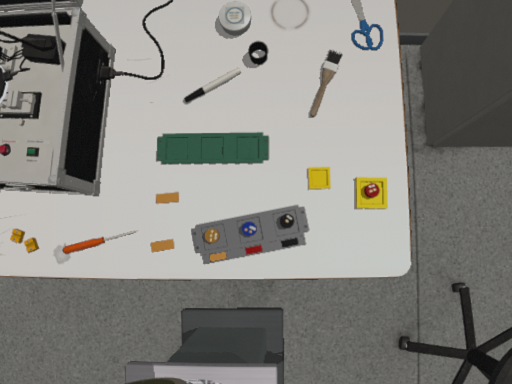

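View pics/scene0.png

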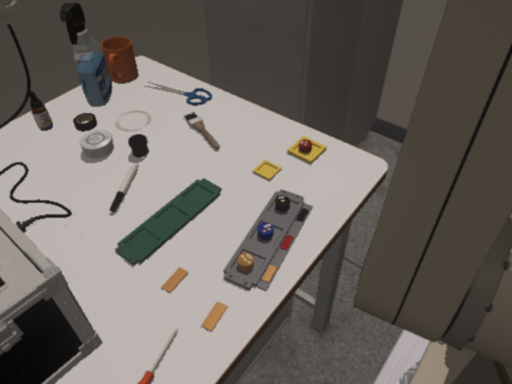

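Top view: the grey rack, centred near (250,233), holds amber, blue and black pucks with chips amber, red and black. So blue is the wrong one, in the middle. Red stands in the larger yellow holder (372,193), and the green rack is at (213,148). The loose amber strips at (167,198) and (162,245) and the small yellow holder (319,178) are decoys. Now I'll measure precisely.

```bash
cat > m.py <<'E'
from h import *
def world(mask,d,C):
    K,D,W=C; v,u=np.nonzero(mask&(d>0)); n=cv2.undistortPoints(np.c_[u,v].astype(float).reshape(-1,1,2),K,D).reshape(-1,2)
    z=d[v,u]; return np.c_[n*z[:,None],z]@W[:3,:3].T+W[:3,3]
for n in ("top","scene"):
    p,d,C=snap(n,n+"1.png"); h=cv2.cvtColor(p,cv2.COLOR_RGB2HSV).astype(int); H,S,V=h[...,0],h[...,1],h[...,2]
    for nm,z in [("center_amber",22),("center_blue",22),("center_black",22),("center_red",22),("old_rack",8),("new_rack",8),("stock_holder",8)]:
        for r in models.cut_out(nm,n)[:2]:
            m=np.array(r["pixels"])
            P=world(m,d,C)
            v,u=np.nonzero(m); Q=onplane(np.c_[u,v],n,z,C)[:,:2].astype(np.float32)
            rc=cv2.minAreaRect(Q)
            print(n,nm,round(r["confidence"],2),len(v),"depth med",np.median(P,0).round(1),"z90",np.percentile(P[:,2],[10,50,90]).round(1),"plane c",Q.mean(0).round(1),"rect",np.round(rc[0],1),np.round(rc[1],1),round(rc[2],1))
    if 1:
        m=((H>70)&(H<95)&(S>100)&(V>30)).astype(np.uint8)
        k,l,st,c=cv2.connectedComponentsWithStats(m); i=1+st[1:,4].argmax(); m=l==i
        v,u=np.nonzero(m);Q=onplane(np.c_[u,v],n,8,C)[:,:2].astype(np.float32);rc=cv2.minAreaRect(Q);P=world(m,d,C)
        print(n,"GREEN hsv",len(v),Q.mean(0),rc,np.percentile(P[:,2],[10,50,90]).round(1),np.median(P,0))
E
python3 m.py
```

```text
top center_amber 0.6 148 depth med [421.  -33.5  20.8] z90 [18.9 20.8 22.8] plane c [421.3 -33.7] rect [422.  -33.7] [24.5 26.2] 89.8
top center_blue 0.74 131 depth med [ 434.2 -110.6   20.7] z90 [18.6 20.7 23.4] plane c [ 433.6 -110.3] rect [ 433.8 -110.2] [25.6 24.2] 44.3
top center_black 0.66 171 depth med [ 447.5 -185.2   20.6] z90 [18.6 20.6 22.9] plane c [ 447.1 -184.8] rect [ 447.5 -185.3] [28.1 28.1] 89.2
top center_red 0.64 188 depth med [ 507.4 -357.1   20.5] z90 [ 9.  20.5 22.8] plane c [ 506.5 -356.7] rect [ 506.6 -356.7] [28.7 30.7] 88.0
top old_rack 0.83 3668 depth med [ 424.1 -111.9    5.8] z90 [1.9 5.8 9.1] plane c [ 424.6 -111.2] rect [ 422.9 -110.1] [ 83.6 239.1] 10.4
top old_rack 0.69 219 depth med [ 432.5 -108.5   20.1] z90 [ 3.2 20.1 22.7] plane c [ 433.2 -107.9] rect [ 433.2 -107.3] [33.3 31.8] 44.4
top new_rack 0.86 3348 depth med [603.2 -31.3   5.9] z90 [2.3 5.9 8.9] plane c [602.6 -31.9] rect [603.7 -30.9] [236.   66.2] 88.9
top stock_holder 0.9 751 depth med [ 499.5 -359.3    6.4] z90 [2.6 6.4 9.3] plane c [ 502.6 -359.6] rect [ 504.1 -360.2] [64.7 60. ] 89.
[... 1169 characters left out ...]
0.9] 11.0
scene new_rack 0.69 3237 depth med [601.9 -16.4   5.9] z90 [2.5 5.9 8.3] plane c [599.8 -18.4] rect [600.4 -27. ] [237.   69.8] 89.5
scene stock_holder 0.91 446 depth med [ 493.9 -346.9    5.6] z90 [1.7 5.6 8.4] plane c [ 497.3 -348.2] rect [ 502.3 -354.7] [72.2 69.2] 88.5
scene stock_holder 0.67 354 depth med [ 535.7 -250.3    3.3] z90 [0.8 3.3 5.9] plane c [ 533.1 -246. ] rect [ 533.7 -246.4] [49.3 49.6] 3.2Traceback (most recent call last):
  File "m.py", line 16, in <module>
    k,l,st,c=cv2.connectedComponentsWithStats(m); i=1+st[1:,4].argmax(); m=l==i
                                                      ~~~~~~~~~~~~~~~^^
ValueError: attempt to get argmax of an empty sequence
```

```bash
cat >> h.py <<'E'
def plan(xyz,yaw,N):
    s=sense();p=np.array(s["tool_pos"]);R0=Ro.from_euler('xyz',s["tcp_rot"],degrees=True);R1=Ro.from_euler('xyz',[180,0,yaw],degrees=True)
    rv=(R0.inv()*R1).as_rotvec()/N; st=(np.array(xyz)-p)/N; R=R0
    for i in range(N):
        print(np.r_[R.inv().apply(st).round(1),rv.round(3)].tolist()); R=R*Ro.from_rotvec(rv)
E
python3 -c "
from h import *
plan([506.5,-357,170],90,10);print(np.round(eyes.get_calibration('wrist')['mount'],2))"
```

```text
[40.5, -13.1, 2.6, -0.0, -0.0, -0.133]
[41.9, -7.6, 2.6, -0.0, -0.0, -0.133]
[42.5, -2.0, 2.6, -0.0, -0.0, -0.133]
[42.4, 3.6, 2.6, -0.0, -0.0, -0.133]
[41.5, 9.2, 2.6, -0.0, -0.0, -0.133]
[40.0, 14.6, 2.6, -0.0, -0.0, -0.133]
[37.7, 19.8, 2.6, -0.0, -0.0, -0.133]
[34.7, 24.6, 2.6, -0.0, -0.0, -0.133]
[31.2, 28.9, 2.6, -0.0, -0.0, -0.133]
[27.1, 32.8, 2.6, -0.0, -0.0, -0.133]
[[  -0.     -0.96   -0.29   73.62]
 [   1.     -0.      0.      0.22]
 [  -0.     -0.29    0.96 -177.91]
 [   0.      0.      0.      1.  ]]
```

apply_moves --pt "40.5 -13 2.6 0 0 -0.133" --pt "42 -7.6 2.6 0 0 -0.133" --pt "42.5 -2 2.6 0 0 -0.133" --pt "42.4 3.6 2.6 0 0 -0.133" --pt "41.5 9.2 2.6 0 0 -0.133" --fingers 60 --grip_force 30

```text
time: 2.52
tool_pos: [327.1, -468.7, 183.0]
tcp_rot: [180.0, 0.0, 52.4]
ft_force: [0.3, -0.6, 0.8]
finger_gap: 59.8
grip_force: 0.0
```

apply_moves --pt "40 14.6 2.6 0 0 -0.133" --pt "37.7 19.8 2.6 0 0 -0.133" --pt "34.7 24.6 2.6 0 0 -0.133" --pt "31.2 29 2.6 0 0 -0.133" --pt "27 33 2.6 0 0 -0.133"

```text
time: 3.15
tool_pos: [507.7, -355.8, 170.0]
tcp_rot: [180.0, 0.0, 90.5]
ft_force: [-0.5, -0.3, -0.1]
finger_gap: 59.7
grip_force: 0.0
```

```bash
python3 -c "
from h import *
s=sense();print(s['tool_pos'],s['tcp_rot'],s['finger_gap'],s['joint_pos'])
p,d,C=snap('wrist','w1.png')
for nm in ('center_red','stock_holder'):
    for r in models.place_of(nm,'wrist'): print(nm,np.round(r['xyz'],1),r['confidence'])
for r in models.cut_out('center_red','wrist')[:1]:
    v,u=np.nonzero(r['pixels']);print(onplane([[u.mean(),v.mean()]],'wrist',22,C),u.mean(),v.mean())
"
```

```text
[ 507.70128748 -355.76102317  170.00412773] [1.79991435e+02 1.25695284e-02 9.04805851e+01] 59.74150617145661 [-3.97547835e+01  1.12304215e+01  8.38147886e+01 -4.07878773e-03
  8.49401321e+01 -4.02350103e+01]
center_red [ 505.1 -363.3    8.1] 0.96
stock_holder [ 502.6 -358.9    0.6] 0.9
stock_holder [ 533.7 -251.6    1.7] 0.78
[[ 508.50145576 -357.55518887   22.        ]] 262.1095406360424 169.56360424028267
```

View pics/w1.png

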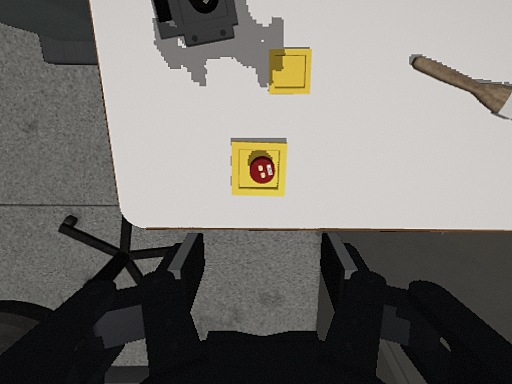

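The wrist view shows the red puck at (262,170) in the larger holder (259,168), well placed for a direct descent.

apply_moves --pt "-2 0 40 0 0 0" --pt "0 0 40 0 0 0" --pt "0 0 35 0 0 0" --pt "0 0 20 0 0 0" --pt "0 0 8 0 0 0"

```text
time: 3.98
tool_pos: [505.6, -358.8, 26.1]
tcp_rot: [-179.9, -0.0, 90.2]
ft_force: [-0.7, -0.5, -0.0]
finger_gap: 59.9
grip_force: 0.0
```

apply_moves --pt "0 0 4 0 0 0" --pt "0 0 3 0 0 0" --pt "0 0 0 0 0 0" --pt "0 0 0 0 0 0" --pt "0 0 0 0 0 0"

```text
time: 4.6
tool_pos: [506.8, -358.7, 20.4]
tcp_rot: [180.0, 0.0, 90.2]
ft_force: [0.4, -0.3, 0.7]
finger_gap: 59.8
grip_force: 0.0
```

apply_moves --pt "0 0 0 0 0 0" --pt "0 0 0 0 0 0" --pt "0 0 0 0 0 0" --pt "0 0 0 0 0 0" --pt "0 0 0 0 0 0" --fingers 20 --grip_force 40

```text
time: 5.22
tool_pos: [506.5, -358.6, 20.0]
tcp_rot: [-180.0, -0.0, 90.2]
ft_force: [0.2, 0.3, -0.0]
finger_gap: 20.3
grip_force: 0.0
```

apply_moves --pt "0 0 0 0 0 0" --pt "0 0 0 0 0 0" --pt "0 0 0 0 0 0" --pt "0 0 4 0 0 0" --pt "0 0 4 0 0 0" --fingers 60

```text
time: 5.85
tool_pos: [506.5, -358.5, 11.6]
tcp_rot: [-180.0, -0.0, 90.2]
ft_force: [0.5, 0.2, -0.2]
finger_gap: 59.8
grip_force: 0.0
```

apply_moves --pt "0 0 1 0 0 0" --pt "0 0 1 0 0 0" --pt "0 0 0 0 0 0" --pt "0 0 0 0 0 0" --pt "0 0 0 0 0 0"

```text
time: 6.48
tool_pos: [506.6, -358.6, 10.1]
tcp_rot: [180.0, 0.0, 90.2]
ft_force: [-0.4, -0.1, -0.1]
finger_gap: 59.9
grip_force: 0.0
```

apply_moves --pt "0 0 0 0 0 0" --pt "0 0 0 0 0 0" --pt "0 0 0 0 0 0" --pt "0 0 0 0 0 0" --pt "0 0 0 0 0 0" --fingers 20

```text
time: 7.1
tool_pos: [506.6, -358.6, 10.0]
tcp_rot: [180.0, 0.0, 90.2]
ft_force: [-0.2, -0.6, -0.3]
finger_gap: 19.8
grip_force: 0.0
```

```bash
python3 -c "
from h import *
p,d,C=snap('wrist','w2.png')
p2,d2,C2=snap('top','t2.png')
a=cv2.imread('pics/t2.png')[150:230,330:420]; b=cv2.imread('pics/w2.png')
cv2.imwrite('pics/c2.png',np.hstack([cv2.resize(b,(440,330)),cv2.resize(a,(360,330))]))
"
```

```text
(no output)
```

View pics/c2.png

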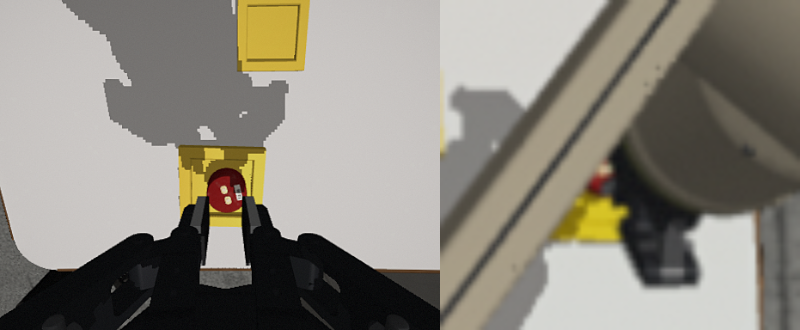

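```bash
python3 -c "
from h import *
C=cam('wrist');K,D,W=C;s=sense();print(s['tool_pos'])
p,d=eyes.snapshot('wrist')
T=np.linalg.inv(np.array(eyes.get_calibration('wrist')['mount']))
for P in ([0,0,0],[0,10,0],[0,-10,0],[0,10,-5],[0,-10,-5],[0,0,-19]):
    print(P,cv2.projectPoints((T[:3,:3]@np.array(P)+T[:3,3]).reshape(1,3),np.zeros(3),np.zeros(3),K,D)[0].ravel())
for nm in ['center_red','stock_holder']:
  for r in models.cut_out(nm,'wrist')[:1]:
    v,u=np.nonzero(r['pixels']);print(nm,onplane([[u.mean(),v.mean()]],'wrist',22,C),u.mean(),v.mean(),u.min(),u.max(),v.min(),v.max())
for q in [(264,220),(240,250),(285,250),(240,290)]: print(q,d[q[1],q[0]])
big=cv2.resize(p[150:350,160:400,::-1],(720,600));cv2.imwrite('pics/c3.png',big)
"
```

```text
[ 506.57167235 -358.59892102   10.00024879]
[0, 0, 0] [261.0885538  218.14155011]
[0, 10, 0] [276.54498395 218.12500593]
[0, -10, 0] [245.63130169 218.16199544]
[0, 10, -5] [276.92190704 221.1486428 ]
[0, -10, -5] [245.2131749  221.18673575]
[0, 0, -19] [261.0042655  230.52515098]
center_red [[ 508.01217757 -355.45024433   22.        ]] 263.42857142857144 220.87289516567083 241 287 196 246
stock_holder [[ 503.2826937  -344.85086274   22.        ]] 255.55300604766987 204.33048737104232 208 309 169 264
(264, 220) 177.78625
(240, 250) 131.6452
(285, 250) 130.52972
(240, 290) 132.5852
```

View pics/c3.png

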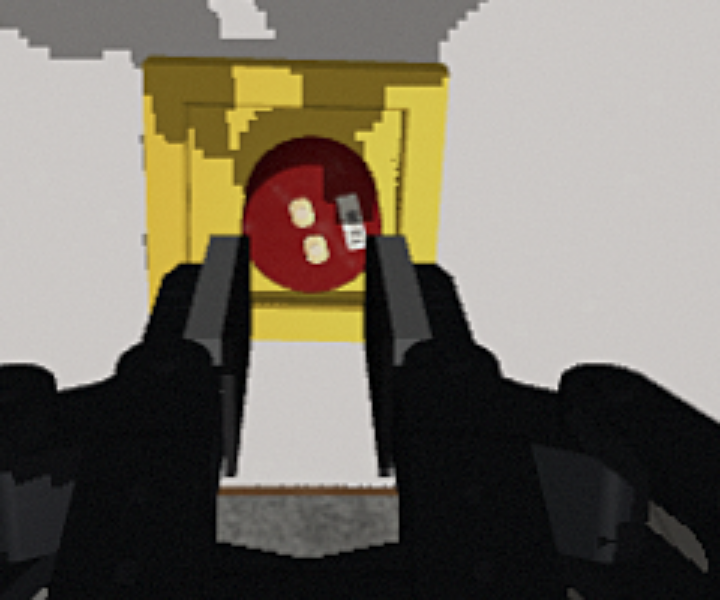

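```bash
python3 -c "
from h import *
K,D,W=cam('wrist');p,d=eyes.snapshot('wrist');M=np.array(eyes.get_calibration('wrist')['mount'])
for q in [(264,215),(290,190),(420,200),(231,232),(235,232),(237,232),(230,240),(290,232),(294,240),(228,255)]:
    n=cv2.undistortPoints(np.array([[q]],float),K,D).ravel();c=np.r_[n,1]*d[q[1],q[0]]
    print(q,d[q[1],q[0]],'world',(W[:3,:3]@c+W[:3,3]).round(1),'tool',(M[:3,:3]@c+M[:3,3]).round(1))
"
```

```text
(264, 215) 178.05867 world [ 508.4 -351.7   21.9] tool [  6.9   1.8 -11.8]
(290, 190) 190.47763 world [ 525.2 -340.8    5.7] tool [17.7 18.6  4.4]
(420, 200) 197.35991 world [ 611.9 -348.9    1. ] tool [  9.3 105.3   9. ]
(231, 232) 146.13205 world [ 491.8 -347.9   54. ] tool [ 10.7 -14.7 -44. ]
(235, 232) 145.62775 world [ 493.9 -347.7   54.5] tool [ 10.9 -12.7 -44.5]
(237, 232) 145.42082 world [ 494.9 -347.6   54.7] tool [ 11.  -11.7 -44.7]
(230, 240) 138.14832 world [ 492.2 -348.1   62.4] tool [ 10.6 -14.4 -52.4]
(290, 232) 146.48103 world [ 521.  -348.    53.7] tool [ 10.5  14.4 -43.7]
(294, 240) 138.9587 world [ 522.2 -348.4   61.7] tool [ 10.2  15.6 -51.7]
(228, 255) 124.04768 world [ 492.9 -347.7   77. ] tool [ 10.9 -13.7 -67. ]
```

The depth picture shows the finger ends about 42 mm behind the stated TCP, at world z≈52, while the puck top reads 22. So the fingers really closed above the puck. I'll open, lower carefully and watch the force.

apply_moves --pt "0 0 0 0 0 0" --pt "0 0 0 0 0 0" --pt "0 0 6 0 0 0" --pt "0 0 7 0 0 0" --pt "0 0 7 0 0 0" --fingers 60

```text
time: 8.02
tool_pos: [506.3, -358.4, -10.9]
tcp_rot: [-180.0, -0.0, 90.2]
ft_force: [-0.0, 0.9, -0.7]
finger_gap: 60.2
grip_force: 0.0
```

apply_moves --pt "0 0 3 0 0 0" --pt "0 0 3 0 0 0" --pt "0 0 3 0 0 0" --pt "0 0 3 0 0 0" --pt "0 0 0 0 0 0"

```text
time: 8.65
tool_pos: [506.4, -358.4, -22.3]
tcp_rot: [-180.0, -0.0, 90.2]
ft_force: [0.1, -0.2, 0.8]
finger_gap: 59.8
grip_force: 0.0
```

```bash
python3 -c "
from h import *
s=sense();print(s['tool_pos'],s['ft_force'])
K,D,W=cam('wrist');p,d=eyes.snapshot('wrist');M=np.array(eyes.get_calibration('wrist')['mount'])
v,u=np.mgrid[0:384,0:512];n=cv2.undistortPoints(np.c_[u.ravel(),v.ravel()].astype(float).reshape(-1,1,2),K,D).reshape(-1,2)
c=np.c_[n,np.ones(len(n))]*d.ravel()[:,None]; t=c@M[:3,:3].T+M[:3,3]; w=c@W[:3,:3].T+W[:3,3]
for sg in (1,-1):
    k=(t[:,1]*sg>25)&(t[:,1]*sg<45)&(abs(t[:,0])<14)&(w[:,2]>26)&(d.ravel()>0)
    print(sg,k.sum(),'tip tool z',np.sort(t[k,2])[-8:].round(1),'world z',np.sort(w[k,2])[:8].round(1))
cv2.imwrite('pics/w4.png',p[:,:,::-1])
"
```

```text
[ 506.36587491 -358.43358649  -22.3130328 ] [ 0.06378069 -0.18284351  0.79155233]
1 3419 tip tool z [-48.6 -48.5 -48.5 -48.5 -48.5 -48.5 -48.4 -48.3] world z [26.  26.  26.1 26.1 26.2 26.2 26.2 26.3]
-1 3629 tip tool z [-48.5 -48.5 -48.5 -48.4 -48.4 -48.4 -48.3 -48.3] world z [26.  26.  26.1 26.1 26.1 26.2 26.2 26.2]
```

View pics/w4.png

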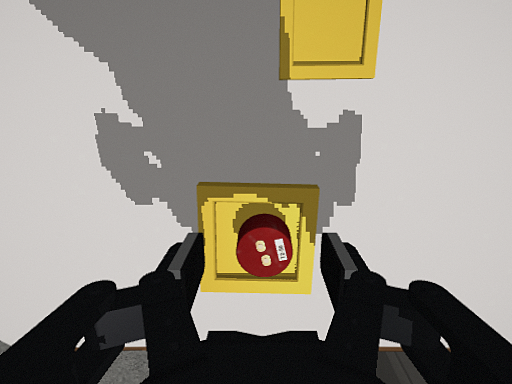

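The view shows the puck at (264,245) between the fingers, whose tips are still above it. Lowering about 11 mm more.

apply_moves --pt "0 0 4 0 0 0" --pt "0 0 4 0 0 0" --pt "0 0 2 0 0 0" --pt "0 0 1 0 0 0" --pt "0 0 0 0 0 0"

```text
time: 9.32
tool_pos: [506.4, -358.4, -32.4]
tcp_rot: [-180.0, -0.0, 90.2]
ft_force: [-3.7, 3.8, 8.7]
finger_gap: 60.0
grip_force: 3.9
```

apply_moves --pt "0 0 0 0 0 0" --pt "0 0 0 0 0 0" --pt "0 0 0 0 0 0" --pt "0 0 0 0 0 0" --pt "0 0 0 0 0 0" --fingers 20

```text
time: 9.95
tool_pos: [512.0, -361.8, -27.7]
tcp_rot: [179.4, 0.4, 90.2]
ft_force: [5.9, -0.4, 18.2]
finger_gap: 27.0
grip_force: 45.0
```

apply_moves --pt "0 0 -5 0 0 0" --pt "0 0 -2 0 0 0" --pt "0 0 0 0 0 0" --pt "0 0 0 0 0 0" --pt "0 0 0 0 0 0"

```text
time: 10.58
tool_pos: [506.2, -358.4, -26.5]
tcp_rot: [-180.0, -0.0, 90.2]
ft_force: [0.6, -0.1, -0.2]
finger_gap: 27.1
grip_force: 39.3
```

```bash
python3 -c "
from h import *
s=sense();print(s['tool_pos'],s['tcp_rot'],s['ft_force'],s['finger_gap'],s['grip_force'])
p,d=eyes.snapshot('wrist')
cv2.imwrite('pics/w5.png',cv2.resize(p[150:350,160:400,::-1],(720,600)))
K,D,W=cam('wrist');M=np.array(eyes.get_calibration('wrist')['mount'])
for q in [(264,215),(264,225),(264,235),(290,190),(420,200),(231,232),(237,232),(290,232),(294,240),(228,255)]:
    n=cv2.undistortPoints(np.array([[q]],float),K,D).ravel();c=np.r_[n,1]*d[q[1],q[0]]
    print(q,'world',(W[:3,:3]@c+W[:3,3]).round(1),'tool',(M[:3,:3]@c+M[:3,3]).round(1))
"
```

```text
[ 506.20008288 -358.35290447  -26.51729417] [-1.79962110e+02 -3.20216063e-02  9.02225369e+01] [ 0.6041705  -0.10087989 -0.24923192] 27.14476895939176 39.29141208747751
(264, 215) world [ 507.9 -341.9    9.6] tool [ 16.5   1.6 -36. ]
(264, 225) world [ 507.8 -342.2   21.7] tool [ 16.2   1.5 -48.1]
(264, 235) world [ 507.8 -346.9   22.8] tool [ 11.5   1.5 -49.2]
(290, 190) world [ 521.  -329.     7.9] tool [ 29.4  14.8 -34.3]
(420, 200) world [ 5.916e+02 -3.367e+02  3.000e-01] tool [ 21.4  85.3 -26.7]
(231, 232) world [ 491.7 -347.4   18.4] tool [ 11.1 -14.6 -44.8]
(237, 232) world [ 494.1 -349.8   13.4] tool [  8.7 -12.2 -39.7]
(290, 232) world [ 520.8 -348.2   16.5] tool [ 10.2  14.5 -42.9]
(294, 240) world [ 521.7 -347.4   26.9] tool [ 11.   15.4 -53.3]
(228, 255) world [ 492.6 -347.8   40.2] tool [ 10.7 -13.7 -66.6]
```

View pics/w5.png

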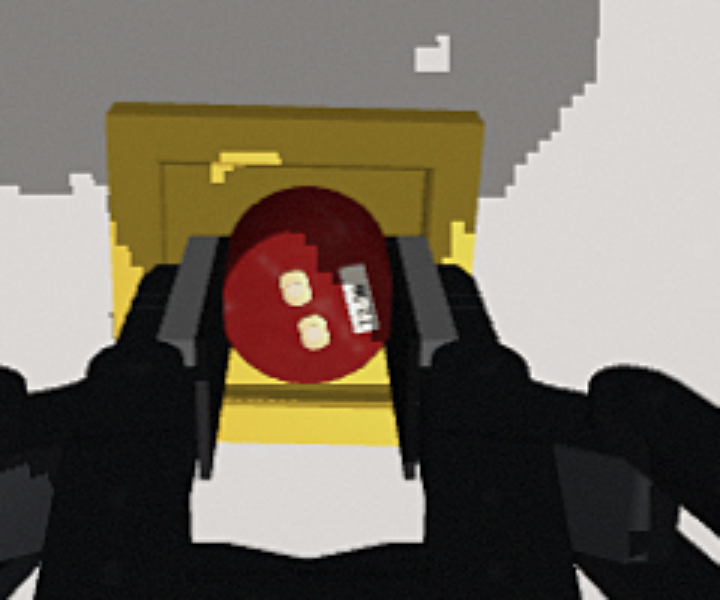

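The picture shows the red puck level and centred between the pads. The real finger ends sit about 36 mm behind the reported TCP, so the seat height is TCP z ≈ -27. Lifting and carrying to the green middle pocket.

apply_moves --pt "0 0 -10 0 0 0" --pt "0 0 -25 0 0 0" --pt "10 3 -25 0 0 0" --pt "30 9 0 0 0 0" --pt "41 12 0 0 0 0"

```text
time: 11.25
tool_pos: [531.0, -277.9, 35.7]
tcp_rot: [179.9, 0.1, 90.1]
ft_force: [0.6, 0.2, 0.2]
finger_gap: 26.9
grip_force: 39.3
```

apply_moves --pt "41 12 0 0 0 0" --pt "41 12 0 0 0 0" --pt "41 12 0 0 0 0" --pt "41 12 0 0 0 0" --pt "41 12 0 0 0 0"

```text
time: 11.88
tool_pos: [590.2, -71.0, 35.0]
tcp_rot: [179.9, 0.0, 90.2]
ft_force: [0.6, -0.3, 0.4]
finger_gap: 27.1
grip_force: 39.3
```

apply_moves --pt "26 8 0 0 0 0" --pt "15 5 0 0 0 0" --pt "0 0 0 0 0 0" --pt "0 0 0 0 0 0" --pt "0 0 0 0 0 0"

```text
time: 12.5
tool_pos: [602.0, -32.3, 34.0]
tcp_rot: [-180.0, 0.0, 90.2]
ft_force: [-0.5, -0.7, 0.1]
finger_gap: 27.0
grip_force: 39.3
```

```bash
python3 -c "
from h import *
s=sense();print(s['tool_pos'],s['tcp_rot'],s['ft_force'],s['finger_gap'],s['grip_force'])
p,d,C=snap('wrist','w6.png')
for nm,z in (('center_red',0),('new_rack',8)):
  for r in models.cut_out(nm,'wrist')[:1]:
    v,u=np.nonzero(r['pixels']);Q=onplane(np.c_[u,v],'wrist',z,C)[:,:2].astype(np.float32);print(nm,Q.mean(0),cv2.minAreaRect(Q))
  print([np.round(r['xyz'],1) for r in models.place_of(nm,'wrist')[:1]])
"
```

```text
[602.03151217 -32.31868386  33.97531376] [-1.79990517e+02  1.04791343e-02  9.01565088e+01] [-0.48877751 -0.677503    0.09304327] 26.953727162740762 39.335237750492524
center_red [603.05096 -69.47237] ((603.0817260742188, -69.65158081054688), (44.23575973510742, 56.89911651611328), 0.08891445398330688)
[array([599.8, -33.9,  76.1])]
new_rack [604.331       2.0373337] ((603.8436889648438, -29.577842712402344), (235.76222229003906, 65.15504455566406), 89.08958435058594)
[array([601. , -29.3,  -2.1])]
```

View pics/w6.png

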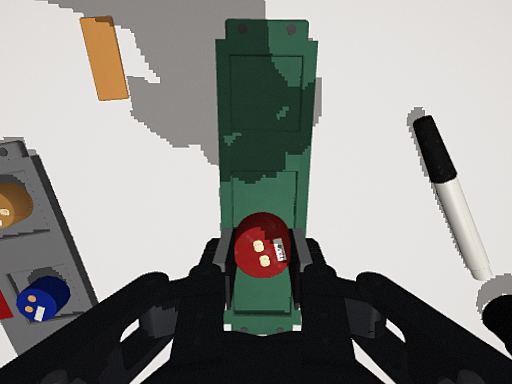

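The view shows the puck at (263,245) over the middle pocket. The rack refines to about (603.5, -29.5). Lowering and releasing.

apply_moves --pt "2 1 20 0 0 0" --pt "0 0 22 0 0 0" --pt "0 0 10 0 0 0" --pt "0 0 5 0 0 0" --pt "0 0 3 0 0 0"

```text
time: 13.38
tool_pos: [603.5, -29.2, -26.0]
tcp_rot: [180.0, 0.0, 90.2]
ft_force: [0.7, -0.5, 0.9]
finger_gap: 26.6
grip_force: 39.3
```

apply_moves --pt "0 0 0 0 0 0" --pt "0 0 0 0 0 0" --pt "0 0 0 0 0 0" --pt "0 0 0 0 0 0" --pt "0 0 0 0 0 0"

```text
time: 14.0
tool_pos: [603.3, -29.2, -25.9]
tcp_rot: [180.0, 0.0, 90.2]
ft_force: [-0.0, 0.2, -1.2]
finger_gap: 27.1
grip_force: 39.3
```

Release, rise straight up, then go toward amber at (421, -33.5): about -182 in x and -4 in y.

apply_moves --pt "0 0 1 0 0 0" --pt "0 0 0 0 0 0" --pt "0 0 0 0 0 0" --pt "0 0 0 0 0 0" --pt "0 0 -5 0 0 0" --fingers 60

```text
time: 14.62
tool_pos: [602.8, -29.1, -22.3]
tcp_rot: [-179.9, -0.0, 90.2]
ft_force: [-0.7, 0.5, 0.1]
finger_gap: 60.1
grip_force: 0.0
```

apply_moves --pt "0 0 -25 0 0 0" --pt "0 0 -40 0 0 0" --pt "0 -20 0 0 0 0" --pt "-2 -40 0 0 0 0" --pt "-2 -40 0 0 0 0"

```text
time: 15.25
tool_pos: [502.5, -33.6, 43.5]
tcp_rot: [180.0, 0.0, 90.2]
ft_force: [-0.3, -0.5, -0.3]
finger_gap: 60.1
grip_force: 0.0
```

apply_moves --pt "0 -40 0 0 0 0" --pt "0 -30 0 0 0 0" --pt "0 -12 0 0 0 0" --pt "0 0 0 0 0 0" --pt "0 0 0 0 0 0"

```text
time: 15.88
tool_pos: [422.6, -34.1, 43.6]
tcp_rot: [179.9, 0.0, 90.2]
ft_force: [-0.8, -0.0, -0.3]
finger_gap: 59.9
grip_force: 0.0
```

```bash
cat > k.py <<'E'
from h import *
import sys
s=sense();print(s['tool_pos'],s['tcp_rot'],s['ft_force'],s['finger_gap'])
p,d,C=snap(sys.argv[1],sys.argv[2])
for a in sys.argv[3:]:
  nm,z=a.split(':')
  for r in models.cut_out(nm,sys.argv[1])[:2]:
    v,u=np.nonzero(r['pixels']);Q=onplane(np.c_[u,v],sys.argv[1],float(z),C)[:,:2].astype(np.float32);print(nm,round(r['confidence'],2),len(v),Q.mean(0),cv2.minAreaRect(Q))
  print([np.round(r['xyz'],1).tolist() for r in models.place_of(nm,sys.argv[1])[:2]])
E
python3 k.py wrist w7.png center_amber:22 old_rack:8; python3 k.py top t7.png center_red:22
```

```text
[422.56732005 -34.09374825  43.59412087] [1.79915158e+02 1.41315989e-02 9.02268842e+01] [-0.77482339 -0.02034854 -0.25388321] 59.880025153206354
[[412.9, -29.5, 13.4]]
old_rack 0.59 14707 [417.62308 -67.81921] ((416.3183898925781, -76.3884506225586), (82.40522003173828, 171.3155517578125), 10.479334831237793)
[[428.7, -107.6, -0.9]]
[421.63259636 -33.89967183  42.96369868] [-1.79987660e+02 -5.54416729e-03  9.02364901e+01] [-0.94605847 -1.00085169  0.17012881] 59.73309298987759
center_red 0.65 163 [601.8019   -28.479998] ((601.771240234375, -28.351228713989258), (29.721328735351562, 27.077987670898438), 0.15741589665412903)
[[603.4, -26.7, 12.2], [433.5, -107.4, 9.9]]
```

View pics/w7.png

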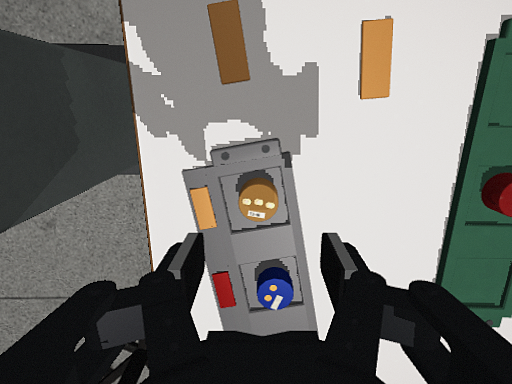

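```bash
python3 -c "
from h import *
C=cam('wrist');print(onplane([[258,202],[275,294]],'wrist',22,C).round(1), onplane([[258,201],[268,283]],'wrist',4,C).round(1),sense()['tool_pos'])"
```

```text
[[ 419.1  -30.1   22. ]
 [ 432.3 -106.2   22. ]] [[ 418.8  -35.6    4. ]
 [ 427.2 -108.6    4. ]] [421.33980515 -33.90532853  42.88780077]
```

The wrist view puts amber at (258,202), i.e. (419.5,-31), with fingers clear of blue. Descend 69 and grip.

apply_moves --pt "2 -2 20 0 0 0" --pt "0 0 25 0 0 0" --pt "0 0 15 0 0 0" --pt "0 0 6 0 0 0" --pt "0 0 3 0 0 0"

```text
time: 16.9
tool_pos: [419.5, -32.0, -25.9]
tcp_rot: [180.0, 0.0, 90.2]
ft_force: [0.2, -0.0, 0.1]
finger_gap: 59.9
grip_force: 0.0
```

apply_moves --pt "0 0 0 0 0 0" --pt "0 0 0 0 0 0" --pt "0 0 0 0 0 0" --pt "0 0 0 0 0 0" --pt "0 0 0 0 0 0" --fingers 20

```text
time: 17.52
tool_pos: [420.0, -32.1, -25.1]
tcp_rot: [179.9, 0.0, 90.2]
ft_force: [-2.2, -0.0, 6.4]
finger_gap: 26.8
grip_force: 39.6
```

apply_moves --pt "0 0 0 0 0 0" --pt "0 0 -5 0 0 0" --pt "0 0 -10 0 0 0" --pt "0 0 -20 0 0 0" --pt "0 0 -25 0 0 0"

```text
time: 18.15
tool_pos: [418.9, -31.8, 34.8]
tcp_rot: [-180.0, -0.0, 90.2]
ft_force: [0.5, -0.8, -0.4]
finger_gap: 26.8
grip_force: 39.5
```

apply_moves --pt "-6 15 0 0 0 0" --pt "-14 35 0 0 0 0" --pt "-16 40 0 0 0 0" --pt "-16 40 0 0 0 0" --pt "-13 33 0 0 0 0"

```text
time: 18.77
tool_pos: [584.2, -97.0, 34.7]
tcp_rot: [180.0, 0.0, 90.2]
ft_force: [-0.5, -0.9, 0.3]
finger_gap: 26.7
grip_force: 39.5
```

apply_moves --pt "-7 20 0 0 0 0" --pt "0 0 15 0 0 0" --pt "0 0 22 0 0 0" --pt "0 0 10 0 0 0" --pt "0 0 0 0 0 0"

```text
time: 19.4
tool_pos: [600.8, -102.6, -14.3]
tcp_rot: [-179.8, -0.0, 90.2]
ft_force: [0.2, -0.3, 0.1]
finger_gap: 26.8
grip_force: 39.5
```

apply_moves --pt "-1 1 5 0 0 0" --pt "0 0 4 0 0 0" --pt "0 0 2 0 0 0" --pt "0 0 0 0 0 0" --pt "0 0 0 0 0 0"

```text
time: 20.02
tool_pos: [603.7, -104.2, -23.8]
tcp_rot: [180.0, 0.0, 90.2]
ft_force: [0.3, -0.3, -0.7]
finger_gap: 26.7
grip_force: 39.5
```

apply_moves --pt "0 0 0 0 0 0" --pt "0 0 0 0 0 0" --pt "0 0 0 0 0 0" --pt "0 0 0 0 0 0" --pt "0 0 -5 0 0 0" --fingers 60

```text
time: 20.65
tool_pos: [603.0, -104.1, -19.4]
tcp_rot: [-179.9, -0.0, 90.2]
ft_force: [-0.9, -0.3, 0.2]
finger_gap: 60.2
grip_force: 0.0
```

apply_moves --pt "0 0 -25 0 0 0" --pt "0 0 -40 0 0 0" --pt "-10 -20 0 0 0 0" --pt "-20 -40 0 0 0 0" --pt "-20 -40 0 0 0 0"

```text
time: 21.28
tool_pos: [503.0, -155.0, 46.5]
tcp_rot: [180.0, 0.0, 90.3]
ft_force: [-0.1, -0.1, 0.8]
finger_gap: 60.3
grip_force: 0.0
```

apply_moves --pt "-20 -36 0 0 0 0" --pt "-10 -18 0 0 0 0" --pt "0 0 0 0 0 0" --pt "0 0 0 0 0 0" --pt "0 0 0 0 0 0"

```text
time: 21.9
tool_pos: [450.8, -184.4, 46.1]
tcp_rot: [180.0, -0.0, 90.3]
ft_force: [-1.3, -1.3, 0.2]
finger_gap: 59.8
grip_force: 0.0
```

```bash
python3 k.py wrist w8.png center_black:22; python3 k.py top t8.png center_red:22 center_amber:22 center_black:22
python3 -c "
import cv2,numpy as np
a=cv2.imread('pics/t8.png')[110:230,130:330];b=cv2.imread('pics/w8.png');cv2.imwrite('pics/c8.png',np.vstack([cv2.resize(b,(400,300)),cv2.resize(a,(400,240))]))"
```

```text
[ 450.77925849 -184.40656445   46.12492404] [ 1.79976757e+02 -2.19018037e-03  9.02827791e+01] [-1.26574308 -1.25789327  0.19464454] 59.75667011323034
center_black 0.94 1370 [ 448.70084 -181.49788] ((448.47900390625, -181.34463500976562), (27.609874725341797, 32.05087661743164), 0.2014777958393097)
[[449.4, -182.8, 16.1]]
[ 450.33629673 -184.43382896   45.91199059] [-1.79994532e+02 -8.40787127e-03  9.02775603e+01] [ 0.42806283 -0.08447873  0.71525278] 60.21329421798112
center_red 0.45 158 [601.4204   -29.519121] ((601.7523193359375, -29.38866424560547), (30.02606201171875, 26.277042388916016), 44.316463470458984)
[[602.2, -27.1, 15.2]]
[[600.4, -96.8, 15.8]]
[]
```

View pics/c8.png

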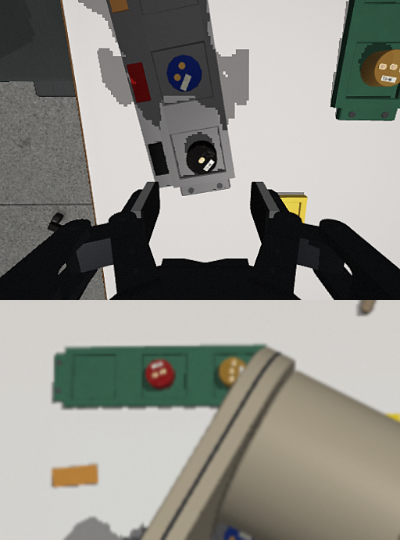

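Red sits in the green middle pocket (160,373 in the crop) and amber in the right one (232,371). Black lies ahead of the gripper as expected. Grasping black next.

apply_moves --pt "2 -2 20 0 0 0" --pt "0 0 25 0 0 0" --pt "0 0 15 0 0 0" --pt "0 0 7 0 0 0" --pt "0 0 4 0 0 0"

```text
time: 23.02
tool_pos: [448.1, -183.0, -25.0]
tcp_rot: [180.0, 0.0, 90.2]
ft_force: [0.5, -0.9, -0.5]
finger_gap: 59.8
grip_force: 0.0
```

apply_moves --pt "0 0 0 0 0 0" --pt "0 0 0 0 0 0" --pt "0 0 0 0 0 0" --pt "0 0 0 0 0 0" --pt "0 0 0 0 0 0" --fingers 20

```text
time: 23.65
tool_pos: [448.6, -183.2, -24.1]
tcp_rot: [179.9, 0.0, 90.2]
ft_force: [-0.5, 1.8, 7.3]
finger_gap: 26.2
grip_force: 39.9
```

apply_moves --pt "0 0 0 0 0 0" --pt "0 0 -5 0 0 0" --pt "0 0 -10 0 0 0" --pt "0 0 -20 0 0 0" --pt "0 0 -25 0 0 0"

```text
time: 24.28
tool_pos: [447.3, -182.5, 35.6]
tcp_rot: [-179.9, -0.0, 90.2]
ft_force: [0.5, -0.1, -1.1]
finger_gap: 26.3
grip_force: 39.4
```

apply_moves --pt "12 8 0 0 0 0" --pt "29 20 0 0 0 0" --pt "36 25 0 0 0 0" --pt "36 25 0 0 0 0" --pt "36 25 0 0 0 0"

```text
time: 24.9
tool_pos: [550.5, -31.3, 34.1]
tcp_rot: [-179.9, -0.0, 90.2]
ft_force: [0.2, 0.1, -0.6]
finger_gap: 26.5
grip_force: 39.5
```

apply_moves --pt "36 25 0 0 0 0" --pt "29 20 0 0 0 0" --pt "14 10 0 0 0 0" --pt "0 0 20 0 0 0" --pt "0 0 25 0 0 0"

```text
time: 25.52
tool_pos: [604.2, 44.9, -11.7]
tcp_rot: [-180.0, 0.0, 90.2]
ft_force: [-0.1, -0.6, -0.0]
finger_gap: 26.6
grip_force: 39.5
```

apply_moves --pt "0 0 0 0 0 0" --pt "0 0 0 0 0 0" --pt "0 0 0 0 0 0" --pt "0 0 0 0 0 0" --pt "0 0 0 0 0 0"

```text
time: 26.15
tool_pos: [605.4, 45.8, -9.4]
tcp_rot: [179.9, 0.0, 90.2]
ft_force: [0.9, 0.3, 0.0]
finger_gap: 26.8
grip_force: 39.5
```

Lower about 15 to -24.5, release, rise, and go to blue at (433, -108.5).

apply_moves --pt "0 0 7 0 0 0" --pt "0 0 5 0 0 0" --pt "0 0 2 0 0 0" --pt "0 0 1 0 0 0" --pt "0 0 0 0 0 0"

```text
time: 26.78
tool_pos: [604.7, 45.9, -24.1]
tcp_rot: [-180.0, 0.0, 90.2]
ft_force: [-6.6, -0.9, 10.4]
finger_gap: 26.0
grip_force: 40.9
```

apply_moves --pt "0 0 0 0 0 0" --pt "0 0 0 0 0 0" --pt "0 0 0 0 0 0" --pt "0 0 0 0 0 0" --pt "0 0 -5 0 0 0" --fingers 60

```text
time: 27.4
tool_pos: [604.4, 45.8, -20.4]
tcp_rot: [-179.9, -0.0, 90.2]
ft_force: [0.2, -0.4, -0.6]
finger_gap: 60.0
grip_force: 0.0
```

apply_moves --pt "0 0 -25 0 0 0" --pt "0 0 -40 0 0 0" --pt "-15 -17 0 0 0 0" --pt "-30 -34 0 0 0 0" --pt "-30 -34 0 0 0 0"

```text
time: 28.02
tool_pos: [519.7, -30.2, 45.6]
tcp_rot: [179.9, 0.0, 90.3]
ft_force: [0.3, -0.6, -0.6]
finger_gap: 59.9
grip_force: 0.0
```

apply_moves --pt "-30 -34 0 0 0 0" --pt "-30 -34 0 0 0 0" --pt "-15 -17 0 0 0 0" --pt "-3 0 0 0 0 0" --pt "0 0 0 0 0 0"

```text
time: 28.65
tool_pos: [436.5, -107.9, 45.5]
tcp_rot: [179.9, 0.0, 90.2]
ft_force: [0.8, -0.1, -0.2]
finger_gap: 59.7
grip_force: 0.0
```

```bash
python3 k.py wrist w9.png center_blue:22; python3 k.py top t9.png center_red:22 center_amber:22 center_black:22
```

```text
[ 436.45660946 -107.87106093   45.5437119 ] [1.79925776e+02 8.00350737e-03 9.02019966e+01] [ 0.79949508 -0.05860807 -0.1805802 ] 59.71472362280765
center_blue 0.57 1349 [ 433.99783  -105.144844] ((433.8390808105469, -105.3702163696289), (28.236120223999023, 32.02473831176758), 0.11590038985013962)
center_blue 0.15 1800 [ 596.6374  -100.72982] ((597.6447143554688, -101.03680419921875), (28.503625869750977, 41.12370681762695), 70.99600982666016)
[[433.2, -107.2, 9.1]]
[ 436.25772351 -107.32164494   45.12772441] [ 1.79986151e+02 -6.13990539e-03  9.02843743e+01] [ 0.26708949 -0.03691238  0.51580636] 59.98181705286676
center_red 0.58 154 [601.26965 -28.56319] ((601.2608032226562, -27.841888427734375), (28.566129684448242, 26.2923583984375), 44.32981491088867)
[[604.2, -27.2, 13.4]]
center_amber 0.44 191 [ 601.06146 -105.01758] ((601.1962890625, -105.9020004272461), (28.785978317260742, 31.56033706665039), 89.74767303466797)
center_amber 0.22 187 [602.15063  -27.706173] ((602.8499755859375, -27.385211944580078), (29.368661880493164, 31.576881408691406), 88.78071594238281)
[[601.1, -99.3, 17.5]]
center_black 0.67 181 [603.7176   42.70934] ((603.2706909179688, 42.59248352050781), (31.791500091552734, 29.077823638916016), 63.80129623413086)
[[607.7, 47.6, 9.4]]
```

apply_moves --pt "1 -3 20 0 0 0" --pt "0 0 25 0 0 0" --pt "0 0 15 0 0 0" --pt "0 0 6 0 0 0" --pt "0 0 4 0 0 0"

```text
time: 29.78
tool_pos: [432.9, -107.0, -24.8]
tcp_rot: [180.0, 0.0, 90.2]
ft_force: [-0.5, -0.0, 1.4]
finger_gap: 60.3
grip_force: 0.0
```

apply_moves --pt "0 0 0 0 0 0" --pt "0 0 0 0 0 0" --pt "0 0 0 0 0 0" --pt "0 0 0 0 0 0" --pt "0 0 0 0 0 0" --fingers 20

```text
time: 30.4
tool_pos: [433.3, -107.2, -24.2]
tcp_rot: [179.9, 0.0, 90.2]
ft_force: [-0.8, 1.4, 5.8]
finger_gap: 26.2
grip_force: 39.5
```

apply_moves --pt "0 0 0 0 0 0" --pt "0 0 -5 0 0 0" --pt "0 0 -10 0 0 0" --pt "0 0 -20 0 0 0" --pt "0 0 -25 0 0 0"

```text
time: 31.02
tool_pos: [432.0, -106.7, 35.7]
tcp_rot: [-179.9, -0.0, 90.2]
ft_force: [0.3, 0.3, 0.1]
finger_gap: 26.1
grip_force: 39.4
```

apply_moves --pt "-14 4 0 0 0 0" --pt "-30 8 0 0 0 0" --pt "-38 11 0 0 0 0" --pt "-38 11 0 0 0 0" --pt "-38 11 0 0 0 0"

```text
time: 31.65
tool_pos: [477.9, -266.4, 34.1]
tcp_rot: [-180.0, -0.0, 90.2]
ft_force: [1.3, -0.5, -0.1]
finger_gap: 26.3
grip_force: 39.4
```

apply_moves --pt "-38 11 0 0 0 0" --pt "-36 10 0 0 0 0" --pt "-19 5 0 0 0 0" --pt "0 0 15 0 0 0" --pt "0 0 20 0 0 0"

```text
time: 32.28
tool_pos: [504.0, -356.9, -1.9]
tcp_rot: [-180.0, -0.1, 90.2]
ft_force: [0.5, 0.4, -0.4]
finger_gap: 26.5
grip_force: 39.4
```

apply_moves --pt "0 0 5 0 0 0" --pt "0 0 0 0 0 0" --pt "0 0 0 0 0 0" --pt "0 0 0 0 0 0" --pt "0 0 0 0 0 0"

```text
time: 32.9
tool_pos: [504.9, -357.9, -4.4]
tcp_rot: [180.0, 0.0, 90.2]
ft_force: [0.8, -0.4, 0.3]
finger_gap: 26.4
grip_force: 39.4
```

```bash
python3 k.py wrist w10.png stock_holder:8 center_blue:26
```

```text
[ 504.92570951 -357.86085973   -4.38144502] [1.79954946e+02 3.80059503e-02 9.02311076e+01] [ 0.78841619 -0.40697302  0.32375909] 26.431544868864783
stock_holder 0.9 5407 [ 503.7406  -343.16412] ((504.0040588378906, -359.381591796875), (65.59200286865234, 64.05547332763672), 88.54231262207031)
stock_holder 0.86 7176 [ 536.5696  -256.26508] ((536.4967041015625, -257.15521240234375), (37.20368576049805, 44.75957107543945), 89.97119140625)
[[533.5, -253.5, 2.5], [502.5, -358.5, 0.6]]
center_blue 0.57 2815 [ 505.69812 -362.58118] ((505.7674255371094, -362.8482971191406), (29.370075225830078, 38.563785552978516), 0.12244632095098495)
[[504.3, -358.4, 28.4]]
```

View pics/w10.png

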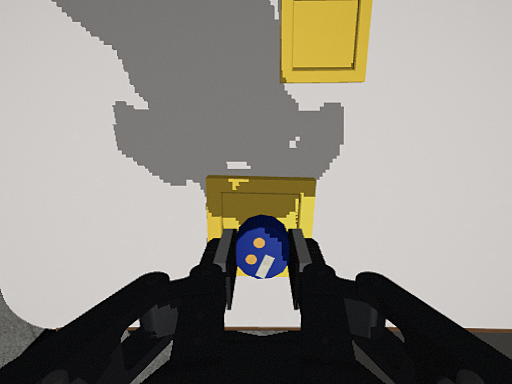

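The view shows the blue puck at (263,247) over the larger holder, centred within about 2 mm. Lower, release and retreat.

apply_moves --pt "-1 0 8 0 0 0" --pt "0 0 6 0 0 0" --pt "0 0 4 0 0 0" --pt "0 0 2 0 0 0" --pt "0 0 0 0 0 0"

```text
time: 33.78
tool_pos: [504.5, -358.6, -24.1]
tcp_rot: [-180.0, -0.0, 90.2]
ft_force: [-4.7, 3.1, 9.1]
finger_gap: 26.4
grip_force: 40.2
```

apply_moves --pt "0 0 0 0 0 0" --pt "0 0 0 0 0 0" --pt "0 0 0 0 0 0" --pt "0 0 0 0 0 0" --pt "0 0 -5 0 0 0" --fingers 60

```text
time: 34.4
tool_pos: [504.1, -358.2, -20.4]
tcp_rot: [-179.9, -0.0, 90.2]
ft_force: [0.3, -0.9, -0.6]
finger_gap: 60.1
grip_force: 0.0
```

apply_moves --pt "0 0 -25 0 0 0" --pt "0 0 -40 0 0 0" --pt "0 0 -40 0 0 0" --pt "-5 -20 -40 0 0 0" --pt "-10 -40 0 0 0 0"

```text
time: 35.02
tool_pos: [447.2, -375.9, 130.5]
tcp_rot: [179.6, 0.4, 90.3]
ft_force: [-0.4, -0.9, -0.7]
finger_gap: 60.1
grip_force: 0.0
```

apply_moves --pt "-10 -50 0 0 0 0" --pt "-10 -50 0 0 0 0" --pt "0 0 0 0 0 0" --pt "0 0 0 0 0 0" --pt "0 0 0 0 0 0"

```text
time: 35.65
tool_pos: [345.7, -394.1, 125.3]
tcp_rot: [180.0, 0.0, 90.3]
ft_force: [-0.3, 0.4, -0.2]
finger_gap: 60.0
grip_force: 0.0
```

```bash
python3 k.py top t11.png center_red:22 center_amber:22 center_black:22 center_blue:22 new_rack:8
python3 - <<'E'
from h import *
K,D,W=cam('top');p,d=eyes.snapshot('top')
for nm in ['red','amber','black','blue']:
    models_=models.cut_out('center_'+nm,'top')
    for r in models_[:1]:
        m=cv2.erode(r['pixels'].astype(np.uint8),np.ones((3,3)))>0; v,u=np.nonzero(m&(d>0))
        n=cv2.undistortPoints(np.c_[u,v].astype(float).reshape(-1,1,2),K,D).reshape(-1,2)
        P=(np.c_[n,np.ones(len(n))]*d[v,u][:,None])@W[:3,:3].T+W[:3,3]
        A=np.c_[P[:,:2]-P[:,:2].mean(0),np.ones(len(P))]; print(nm,P.mean(0).round(1),'plane tilt',np.linalg.lstsq(A,P[:,2],rcond=None)[0].round(2))
a=p[110:230,140:400,::-1];cv2.imwrite('pics/c11.png',cv2.resize(a,(780,360)))
E
```

```text
[ 345.68773862 -394.12232177  125.27244805] [1.79970556e+02 1.62742940e-02 9.02864270e+01] [-0.3319045   0.3824222  -0.16423639] 59.9849590441148
center_red 0.44 156 [601.07324 -29.77529] ((600.7191162109375, -30.426116943359375), (27.604726791381836, 27.083908081054688), 0.14775073528289795)
[[603.6, -23.6, 10.9]]
center_amber 0.59 176 [ 601.83514 -104.78318] ((602.2315063476562, -104.87186431884766), (26.767669677734375, 29.457988739013672), 89.51861572265625)
[[600.9, -100.9, 13.9], [605.5, 50.0, 16.2]]
center_black 0.64 146 [603.02747  42.69241] ((603.4661865234375, 43.009857177734375), (29.048994064331055, 24.9698543548584), 44.71100997924805)
center_black 0.34 180 [ 502.74246 -357.52283] ((502.51519775390625, -357.51824951171875), (28.58064079284668, 29.22559356689453), 43.486289978027344)
[[609.0, 46.0, 13.4], [503.7, -356.8, 11.6]]
center_blue 0.61 163 [ 504.01184 -357.43802] ((503.5832824707031, -357.56036376953125), (26.63922119140625, 28.64686393737793), 87.99097442626953)
[[503.7, -358.4, 8.2]]
new_rack 0.94 2764 [601.5223  -32.45034] ((602.8167114257812, -31.82849884033203), (237.98294067382812, 64.6594467163086), 88.74018096923828)
[[601.1, -28.7, 12.1]]
red [601.8 -28.5  21.1] plane tilt [-2.000e-02  1.000e-02  2.105e+01]
amber [ 602.2 -104.5   20.7] plane tilt [-1.000e-02 -1.000e-02  2.075e+01]
black [603.8  43.1  20.5] plane tilt [2.000e-02 7.000e-02 2.051e+01]
blue [ 504.5 -357.8   20.9] plane tilt [2.000e-02 3.000e-02 2.094e+01]
```

View pics/c11.png

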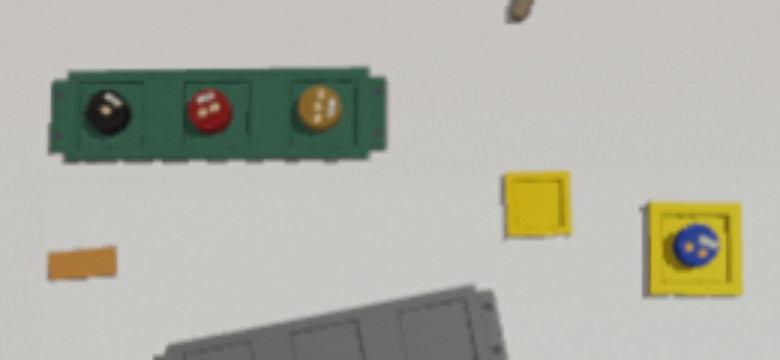

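The final view shows black, red and amber left to right in the green rack (108/210/320, y≈110) and blue in the larger yellow holder (697,246). All four are level with tops at about z=21, so I'm handing in.

```bash
python3 -c "
from bench import job
print(job.hand_in())"
```

```text
the job is handed in; nothing more can be done
None
```

Handed in at about 36 s: black, red and amber sit left to right in the green rack and blue is in the larger yellow holder; all four look flat and centred in the last top-camera view, and no pass/fail verdict came back.

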